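# Clamp a tacked suspension link in the spring-latch weld fixture

### The arm

A 7-joint arm with a two-finger parallel gripper is mounted at the origin on a cart in front of the work surface, level with it; the furniture and walls round the work are solid. World frame = base frame: x ahead of the robot, y to its left, z up, the work surface at z = 0. Lengths are in m, angles in rad, forces in N, time in s.
With the tool pointing down it reaches from about 0.425 to 0.875 m from the base axis. Payload 4.7 kg.
Tool frame: the origin (TCP) lies at the very end of the fingers, on their centre line; the grasp point (between the pads) lies 19 mm behind it; z points along the fingers, y is the line along which they close (so a half turn about z gives the same grasp; the last joint's range is limited). The gripper opens to 87 mm and grips with 3 to 60 N. Pads are 19 mm wide; open, the fingers measure 117 mm over their backs; the gripper's body (75 mm by 190 mm) begins 51 mm behind the grasp point.
Start: joints at [-1.298, 0.321, -0.07, 1.45, 0.023, 1.371, -0.057], TCP at [0.166, 0.628, 0.223] pointing down, gripper open.
Joint ranges: [-2.86, 2.86], [-0.3, 2.09], [-1.38, 1.24], [0.06, 2.45], [-1.56, 4.7], [0.09, 2.05], [-2.69, 2.69]. Speed limits (rad/s): [2.57, 2.57, 3.14, 3.14, 3.14, 3.14, 3.14].

### API

Orientations are given as a rotation vector (axis times angle).
In Python, from bench import ctrl, get_image, job gives the robot as it stands.
- The arm moves only by the shell command python3 -m crank 'ROWS' [FORCE]. ROWS is JSON, a list that holds one entry, the list of rows, each a list of 5 numbers: the shift along the tool's x, y, z in mm, then the turn about the tool's z in rad, then the closure, from -1 (fully open) to 1 (shut), so that 0 is half open. A call has 1 to 10 rows; each row shifts and turns the commanded pose from where the row before left it, along the tool's axes as they then stand; what a row does not reach is not made up. A row lasts 1/12 s, in which the tool goes at most 41.7 mm and 7.16 degrees, less where a joint would pass 70% of its speed; a pose out of reach is approached as far as the arm can. A call with a gripper value outside its range is refused whole. The fingers move at their own pace and stop on an object; FORCE is the grip in N (left out, the last holds). Time passes only in rows, so rows that do not move let the fingers close. It gives the time, the measured TCP pose, the force, the opening and the grip force at its end, in the units of the state.
- ctrl.get_state(): the state, without advancing time (a new reading comes with each control period).
- get_image(name): name is "scene" or "top" or "wrist"; returns a dict with "pixels" (480x640x3 uint8, red, green, blue), "fx", "fy", "cx", "cy" (pixels), "T" (4x4, takes a point from camera to world coordinates); the wrist camera has in their place "T_tool_cam" (4x4, takes a point from camera to tool coordinates, whose origin is the TCP and whose axes are the flange's). Camera axes: x right, y down, z forward; pixel columns grow to the right and rows downward; lengths in m; the calibration is good to about 2 mm. A picture is of the moment at which its call begins: read the wrist's pose just before it. There is no depth.
- job.close_job(): hands the job in; it is judged then, once.
The state is a dict: "time": time; "joint_positions": joint angles; "qd": joint speeds; "joint_torque": joint torques, N m; "position": TCP position; "tool_rot": TCP orientation; "ft_force": force on the tool from outside, world axes, zero at the start; "torque": the same for the moment, N m; "grip_width": opening from 0.0 (shut) to 1.0 (fully open); "grip_force": force on a finger pad.
Only numpy, scipy, OpenCV 4.12 (cv2) and the standard library are available. Lean on these libraries where they do the work, as an engineer would, in place of code of your own. Each camera call takes 0.05 s, during which the arm holds its last target. There are 200 camera calls.

### The job

Load the loose steel link into the weld fixture for final welding. Slide the yellow safety catch fully aside and press the red button it covers, so that the red clamp arm springs open; lay the link in the two V blocks with one eye outside each block, swing the arm down over it until it latches by itself, and only then slide the catch fully back over the button. Leave the tools lying around where they are.

Things in the scene. Friction and masses are not known exactly. Their poses are not given: they have to be found in the camera images.
- fixture: Weld fixture, fixed to the table: grey cross-shaped base plate 12 mm thick (208 mm along x, 264 mm along y) with two steel V blocks, a hinge tower and a blue latch box. Origin on the table top (z = 0), midway between the V blocks. Its x axis runs along the V grooves, where the link goes; its y axis points from the latch box to the hinge tower; z up.
- seat (a point): Where the link's centre must come to lie: on the tube's axis, midway between the V blocks, 40.8 mm above the table (fixed to the fixture). The tube then rests in both grooves along the fixture's x, the eyes outside the blocks with about 6 mm of play each way, their holes vertical.
- link: The loose workpiece, 0.3 to 0.5 kg: bright steel tube, 20 mm in diameter, with a dark steel eye (ring 32 mm in diameter, 34 mm high) tacked to each end; 198 mm long over all. Origin at its centre on the tube's axis; x along the tube; z along the eyes' holes. It lies flat on its eyes, tube axis 17 mm above the table. Symmetric: it may go in either way round.
- safety_catch (a joint): Slide of the yellow safety catch, m: 0 = home, covering the button; 0.050 = end stop, fully aside, the button clear. It moves along the fixture's +x as it opens and stays where it is left (about 2 N of friction). It starts within 4 mm of home.
- catch_tab (a point): Centre of the catch's upright grip tab: 10 mm thick along the slide (fixture x), 30 mm wide in y, 20 mm high (67 to 87 mm above the table); moves with the catch. Push it on a face or pinch it across the 10 mm. The catch's cover plate below the tab is 44 mm along x by 52 mm, its upper face 67 mm above the table.
- release_button (a joint): Travel of the red release button, m: 0 = out, 0.007 = fully pressed; 2 N to start it, about 5 N fully down; it springs back. Pressed beyond about 4 mm it lets the clamp arm spring open. It also dips for a moment as the arm latches.
- button_top (a point): Centre of the red button's top: 25 mm in diameter, 61 mm above the table when out, 9 mm proud of the latch box's top. Hidden under the catch's plate while the catch is home; with the catch fully aside the plate's edge is 28 mm from the button's centre in x.
- clamp_arm (a joint): Angle of the red clamp arm, rad: 0 = closed (latched it rests at about 0.012); 2.0 = fully open, at its stop. A spring opens it within about 1 s of release and holds it open. Swung down, it latches by itself in the last degree (6 to 10 N at the press pad, less on the way), and then stays down when let go.
- clamp_hinge (a point): Centre of the clamp arm's hinge pin, its axis parallel to the fixture's x; 75 mm in +y from the fixture's origin, 58 mm above the table, on a tower 73 mm high, 30 mm deep in y and 85 mm wide in x over its springs. Closed, the arm reaches from here along -y to the latch box; it swings up and over towards +y as it opens.
- press_pad (a point): Centre of the black rubber press pad (26 x 30 mm) on the arm's upper (outer) face, 113 mm from the hinge axis along the arm, 19 mm off it; moves with the arm. 77 mm above the table when closed; fully open 65 mm beyond the hinge in +y, 153 mm up, facing outward, the arm's hooked tip 194 mm up. Arm: bar 26 x 14 mm, 139 mm long; a spindle sticks 11 to 16 mm out of its outer face at 75 mm.
- try_square: Bystander: steel engineer's square, 116 x 75 x 14 mm, lying on the table; origin at the centre of its underside.
- spanner_17: Bystander: steel combination spanner, 197 mm long, lying on the table; origin at the centre of its underside.
- tape_measure: Bystander: yellow tape measure, 39 x 77 x 66 mm, standing on the table; origin at the centre of its underside.
- paint_pen: Bystander: white and yellow paint marker, 135 mm long, lying on the table; origin at the centre of its underside.
- v_block_0 (a point): Middle of the top of the V block at the fixture's -x end, 42 mm above the table, 44 mm in x from the fixture's origin. Steel block, 34 mm along x, 40 mm wide in y, its 90 degree groove along x; 54 mm of free gap between the two blocks. A low round rest for the link's eye, its top 22 mm up, stands 83 mm from the fixture's origin.
- v_block_1 (a point): The same for the V block at the fixture's +x end.
- latch_box (a point): Middle of the blue latch box's steel top plate, 52 mm above the table, 106 mm in -y from the fixture's origin. The box is 114 mm along x and 68 mm along y. Two guide rails for the catch run along x on its top, 60 mm apart, 8 mm high; the button lies between them, 25 mm in -x from this point.

How it is judged:
By the outcome, as a careful person would: the job done as asked, in the order asked, and still so for the second after the job is handed in, with the robot touching nothing.
It also fails if it takes over 61 s, if anything falls off the work surface, if the arm or the gripper's body presses on something with over 40 N, if the wrist force passes 120 N, or if a joint passes its speed limit or range.

## Working session

There is one attempt and no reset: what is moved stays moved. The work goes in short steps, Python scripts to look and compute and a shell command to move; the robot and the scene stay as the last step left them, time stands still between calls to the robot, and variables do not carry over. Pictures are saved under pics/ and viewed, at most 10 in all, crops included, and the job is handed in when it is done.

```bash
mkdir -p pics; ls
cat > h.py <<'E'
import numpy as np, cv2
from scipy.spatial.transform import Rotation as R
from bench import ctrl, get_image, job
def snap(n,f):
    s=ctrl.get_state(); d=get_image(n); cv2.imwrite('pics/'+f,d['pixels'][:,:,::-1])
    if 'T' not in d:
        T=np.eye(4);T[:3,:3]=R.from_rotvec(s['tool_rot']).as_matrix();T[:3,3]=s['position'];d['T']=T@np.array(d['T_tool_cam'])
    d['T']=np.array(d['T']); np.savez('pics/'+f+'.npz',**d); return d
def load(f): return dict(np.load('pics/'+f+'.npz'))
def ray(d,u,v,z):
    r=d['T'][:3,:3]@np.array([(u-d['cx'])/d['fx'],(v-d['cy'])/d['fy'],1]);o=d['T'][:3,3]
    return o+r*(z-o[2])/r[2]
def proj(d,p):
    q=d['T'][:3,:3].T@(np.array(p)-d['T'][:3,3]);return q[0]/q[2]*d['fx']+d['cx'],q[1]/q[2]*d['fy']+d['cy']
E
python3 - <<'E'
from h import *
for n in('top','scene'):
    d=snap(n,n+'1.png');print(n,d['T'].round(3),d['fx'])
s=ctrl.get_state();print(s['position'],R.from_rotvec(s['tool_rot']).as_matrix().round(3),s['time'])
E
```

```text
pics
top [[ 0.014 -0.984  0.178  0.355]
 [-0.999 -0.008  0.033  0.012]
 [-0.031 -0.179 -0.983  1.107]
 [ 0.     0.     0.     1.   ]] 490.6427793321872
scene [[ 0.453 -0.431  0.781 -0.586]
 [-0.892 -0.216  0.398 -0.532]
 [-0.002 -0.876 -0.482  0.785]
 [ 0.     0.     0.     1.   ]] 532.1108893236357
[0.16623212 0.62786531 0.22156127] [[-0.967  0.256 -0.   ]
 [ 0.256  0.967 -0.002]
 [-0.    -0.002 -1.   ]] 0.1
```

View pics/top1.png

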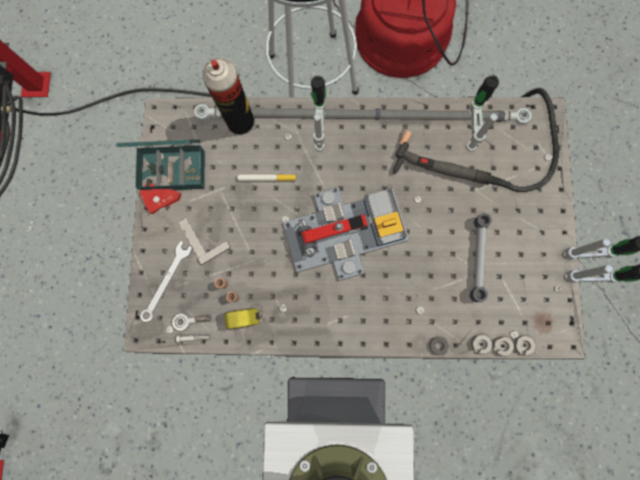

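View pics/scene1.png

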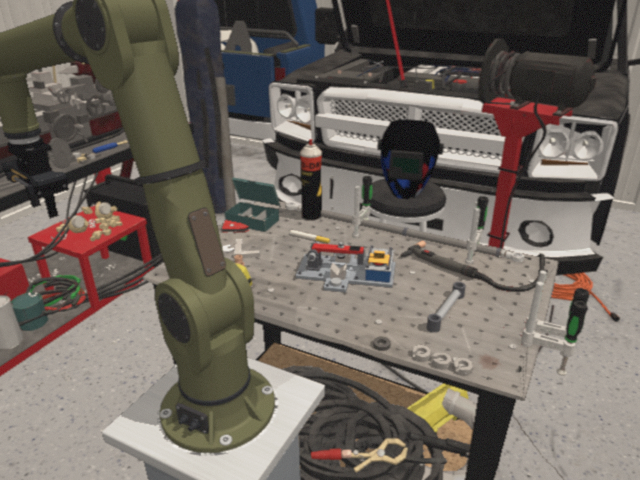

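The top view shows the fixture at about (345,232): latch box at (388,215), yellow catch at (388,224), red arm running left to its hinge at (305,236). The link's eyes are at (483,220) and (478,294). Fixture +x therefore points up in the image, which is about world +x.

Run:
```python
from h import *
d=load('top1.png');im=d['pixels'];hsv=cv2.cvtColor(im,cv2.COLOR_RGB2HSV)
def comps(m,box,z,name,amin=20):
    x0,y0,x1,y1=box;k=np.zeros(m.shape,np.uint8);k[y0:y1,x0:x1]=m[y0:y1,x0:x1]
    cs,_=cv2.findContours(k,cv2.RETR_EXTERNAL,cv2.CHAIN_APPROX_NONE)
    for c in cs:
        if cv2.contourArea(c)>amin:
            (u,v),wh,a=cv2.minAreaRect(c);print(name,cv2.contourArea(c),(round(u,1),round(v,1)),np.round(wh,1),round(a,1),ray(d,u,v,z).round(4))
H,S,V=[hsv[:,:,i].astype(int) for i in range(3)]
comps(((H>15)&(H<32)&(S>150)&(V>120)).astype(np.uint8),(270,180,420,290),.067,'yellow')
comps((((H<8)|(H>172))&(S>150)&(V>80)).astype(np.uint8),(270,180,420,290),.072,'red')
comps((V<75).astype(np.uint8),(455,200,505,310),.034,'dark')
for n,u,v,z in [('eyeA',483,220,.034),('eyeB',478,294,.034),('rest+',328,195,.022),('rest-',348,268,.022)]:print(n,ray(d,u,v,z).round(4))
c=im[170:310,270:510][:,:,::-1];cv2.imwrite('pics/c1.png',cv2.resize(c,(792,462),interpolation=cv2.INTER_CUBIC))
```

```text
yellow 410.0 (388.3, 224.1) [19.3 23.8] 72.9 [ 0.5752 -0.1049  0.067 ]
red 422.0 (326.2, 230.9) [12.2 48.6] 75.2 [0.5582 0.0288 0.072 ]
red 26.5 (363.7, 220.1) [10.7  3.4] 74.1 [ 0.5826 -0.0515  0.072 ]
dark 27.0 (481.5, 294.0) [8. 5.] 90.0 [ 0.4297 -0.3069  0.034 ]
dark 34.0 (472.7, 294.2) [14.1  5.8] 85.6 [ 0.429 -0.288  0.034]
dark 32.0 (476.4, 223.1) [9.6 5.1] 66.8 [ 0.586  -0.3028  0.034 ]
dark 30.5 (485.6, 218.6) [8.3 5.8] 56.3 [ 0.5962 -0.3234  0.034 ]
eyeA [ 0.5931 -0.3176  0.034 ]
eyeB [ 0.4296 -0.2994  0.034 ]
rest+ [0.6517 0.0266 0.022 ]
rest- [ 0.4845 -0.0195  0.022 ]
```

View pics/c1.png

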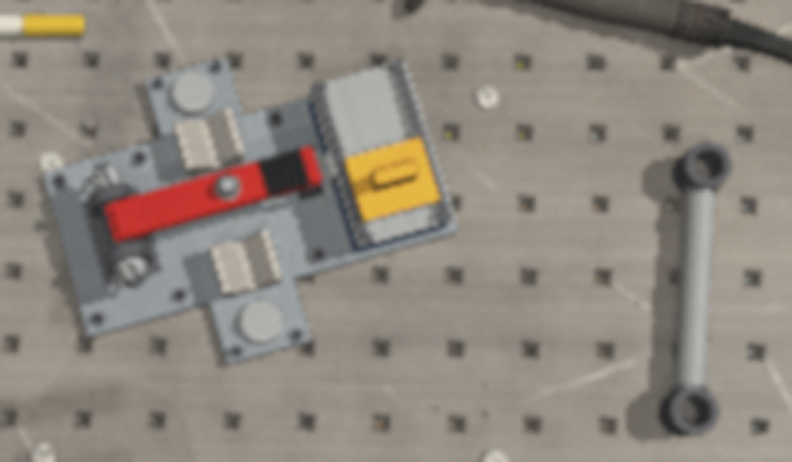

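The zoomed crop shows the fixture clearly. Eye rests are at crop (193,90) and (262,321), link eyes at (706,165) and (690,410), and the catch near home. Next I work out the frames, and check the gripper body's size, because the open arm will stand close to it.

Run:
```python
from h import *
d=load('top1.png')
P=lambda u,v,z:ray(d,270+u/3.3,170+v/3.3,z)
a,b=P(193,90,.022),P(262,321,.022);print('rest dist',np.linalg.norm(a-b),'o',(a+b)/2,'yaw',np.degrees(np.arctan2(*(a-b)[[1,0]])))
e,f=P(706,165,.034),P(690,410,.034);print('eye dist',np.linalg.norm(e-f),'c',(e+f)/2,'yaw',np.degrees(np.arctan2(*(e-f)[[1,0]])))
l=P(362,165,.052),P(402,62,.052);print(l)
s=load('scene1.png');c=s['pixels'][110:240,0:130][:,:,::-1];cv2.imwrite('pics/c2.png',cv2.resize(c,(520,520),interpolation=cv2.INTER_CUBIC))
t=np.array([.166,.628,.223]);y=np.array([.256,.967,0])
for k in(-.095,-.0585,0,.0585,.095):
  print(k,[np.round((np.array(proj(s,t+k*y+[0,0,h]))-[0,110])*4) for h in (0,.07)])
```

```text
rest dist 0.1671872090060325 o [0.56626442 0.00138013 0.022     ] yaw 16.694464478228767
eye dist 0.1649749604841918 c [ 0.51107467 -0.31069602  0.034     ] yaw -6.228740437099661
(array([ 0.58747708, -0.08777678,  0.052     ]), array([ 0.65847351, -0.1151642 ,  0.052     ]))
-0.095 [array([244., 450.]), array([215., 341.])]
-0.0585 [array([216., 432.]), array([187., 325.])]
0 [array([174., 405.]), array([144., 300.])]
0.0585 [array([133., 379.]), array([103., 276.])]
0.095 [array([109., 363.]), array([ 79., 261.])]
```

View pics/c2.png

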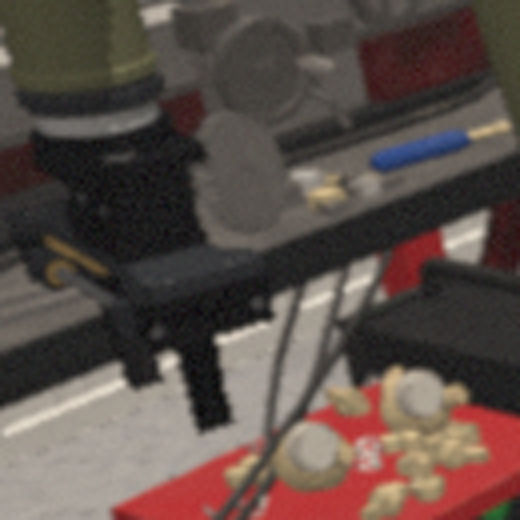

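The gripper's wide bar runs along tool y, about 190 mm, so I'll need to keep it clear of the open arm. I'll add a delta helper and move over the fixture.

```bash
cat >> h.py <<'E'
O=np.array([.5663,.0014]);YAW=np.radians(16.7)
def F(x,y,z):
    c,s=np.cos(YAW),np.sin(YAW);return np.array([O[0]+c*x-s*y,O[1]+s*x+c*y,z])
def toF(p):
    c,s=np.cos(YAW),np.sin(YAW);d=np.array(p[:2])-O;return np.array([c*d[0]+s*d[1],-s*d[0]+c*d[1],p[2]]).round(4)
def delta(p,tooly=None,frm=None):
    s=ctrl.get_state();M=R.from_rotvec(s['tool_rot']).as_matrix();yw=np.degrees(np.arctan2(M[1,1],M[0,1]))
    q=s['position'] if frm is None else frm
    t=0 if tooly is None else (yw-tooly+180)%360-180
    M2=M@R.from_euler('z',t,degrees=True).as_matrix();v=(np.array(p)-q)*1000
    print('yaw',yw.round(1),'turn rad',np.radians(t).round(3),'shift before turn',(M.T@v).round(1),'after turn',(M2.T@v).round(1))
E
python3 - <<'E'
from h import *
d=get_image('wrist');print(np.round(d['T_tool_cam'],3),d['fx'],d['cx'],d['cy'])
delta([.43,.30,.25],16.7); delta(F(0.0,-.03,.28),16.7); delta(F(0.0,-.03,.28),16.7,frm=[.43,.30,.25])
E
```

```text
[[ 0.    -0.969 -0.248  0.066]
 [ 1.     0.     0.    -0.   ]
 [-0.    -0.248  0.969 -0.163]
 [ 0.     0.     0.     1.   ]] 354.09924548944826 318.28161687968935 238.49515985423912
yaw 75.2 turn rad 1.021 shift before turn [-338.9 -249.6  -27.9] after turn [-389.9  158.3  -27.9]
yaw 75.2 turn rad 1.021 shift before turn [-562.7 -529.   -57.5] after turn [-745.1  203.1  -57.5]
yaw 75.2 turn rad 1.021 shift before turn [-223.9 -279.4  -29.6] after turn [-355.2   44.7  -29.6]
```

```bash
python3 -m crank '[[[-33,-25,-3,0,-1],[-34,-25,-3,0,-1],[-34,-25,-3,0,-1],[-34,-25,-3,0,-1],[-34,-25,-3,0,-1],[-34,-25,-3,0,-1],[-34,-25,-3,0,-1],[-34,-25,-3,0,-1],[-34,-25,-3,0,-1],[-34,-25,-3,0,-1]]]'
python3 -m crank '[[[-22,-28,-3,0,-1],[-22,-28,-3,0,-1],[-22,-28,-3,0,-1],[-22,-28,-3,0,-1],[-22,-28,-3,0,-1],[-22,-28,-3,0,-1],[-22,-28,-3,0,-1],[-22,-28,-3,0,-1],[-22,-28,-3,0,-1],[-22,-28,-3,0,-1]]]'
python3 -m crank '[[[0,0,0,0.12,1],[0,0,0,0.12,1],[0,0,0,0.12,1],[0,0,0,0.12,1],[0,0,0,0.12,1],[0,0,0,0.12,1],[0,0,0,0.12,1],[0,0,0,0.12,1],[0,0,0,0.061,1],[0,0,0,0,1]]]' 20
python3 - <<'E'
from h import *
snap('wrist','w1.png');delta(F(0,-.03,.28),16.7);print(ctrl.get_state()['grip_width'])
E
```

```text
time: 0.98
position: [0.4273, 0.3025, 0.2523]
tool_rot: [-0.405, -3.115, -0.001]
ft_force: [0.7, 0.5, 0.3]
grip_width: 1.0
grip_force: 0.0
time: 1.82
position: [0.5678, -0.0242, 0.2823]
tool_rot: [0.405, 3.115, 0.001]
ft_force: [0.7, -0.7, 0.5]
grip_width: 0.997
grip_force: 0.0
time: 2.65
position: [0.5673, -0.0225, 0.2819]
tool_rot: [-1.877, -2.519, 0.0]
ft_force: [0.7, 0.8, 0.1]
grip_width: 0.33
grip_force: 0.0
yaw 16.8 turn rad 0.001 shift before turn [-6.9  5.8  1.9] after turn [-6.9  5.9  1.9]
0.28113908499280793
```

View pics/w1.png

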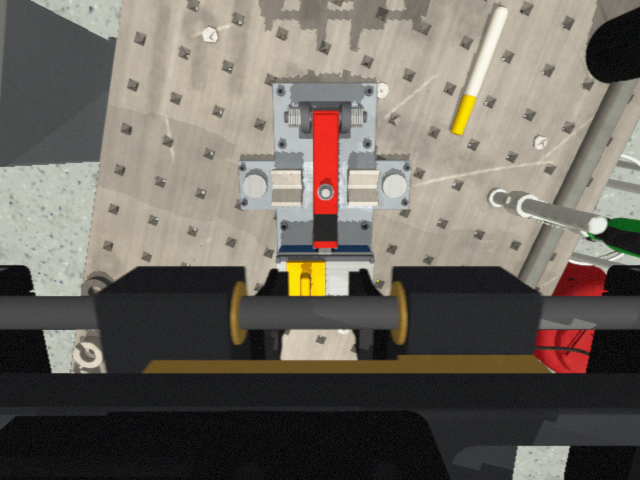

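The wrist view shows the fixture square to the image: eye rests at (255,186) and (396,186), V blocks at (286,187) and (364,187), yellow catch with left and right edges at 287 and 326, tab near (306,280), and the red arm along u≈325.

Run:
```python
from h import *
d=load('w1.png');hsv=cv2.cvtColor(d['pixels'],cv2.COLOR_RGB2HSV);g=cv2.cvtColor(d['pixels'],cv2.COLOR_RGB2GRAY)
c=cv2.HoughCircles(g[150:220,230:420],cv2.HOUGH_GRADIENT,1,60,param1=80,param2=12,minRadius=9,maxRadius=18)
if c is not None:
  for u,v,r in c[0]:print(u+230,v+150,r,ray(d,u+230,v+150,.022).round(4),toF(ray(d,u+230,v+150,.022)))
for u in(255.,396.):print(ray(d,u,186,.022).round(4),toF(ray(d,u,186,.022)))
m=((hsv[...,0]>15)&(hsv[...,0]<32)&(hsv[...,1]>150)&(hsv[...,2]>100))
m[:255]=0;m[300:]=0;ys,xs=np.where(m);m2=(xs>270)&(xs<340)
for y in (265,270,290):
  x=xs[m2&(ys==y)]
  if len(x):print(y,x.min(),x.max(),toF(ray(d,x.min(),y,.067)),toF(ray(d,x.max()+1,y,.067)))
print('tab',toF(ray(d,306,276,.087)),'hinge pin',toF(ray(d,325,118,.073)), 'base edges',toF(ray(d,274,84,.012)),toF(ray(d,377,84,.012)))
m=((hsv[...,0]<8)|(hsv[...,0]>172))&(hsv[...,1]>150);m[:110]=0;m[250:]=0
for y in(140,170,230):
  x=np.where(m[y,290:360])[0]+290;print('arm',y,toF(ray(d,(x.min()+x.max()+1)/2,y,.075)))
```

```text
254.5 185.5 11.8 [ 0.4885 -0.0216  0.022 ] [-0.0812  0.0004  0.022 ]
393.5 185.5 11.6 [0.6466 0.0256 0.022 ] [0.0838 0.0001 0.022 ]
326.5 197.5 17.4 [ 0.5745 -0.0108  0.022 ] [ 0.0044 -0.014   0.022 ]
[ 0.4892 -0.022   0.022 ] [-0.0806 -0.0002  0.022 ]
[0.6496 0.0259 0.022 ] [ 0.0868 -0.0005  0.022 ]
265 287 324 [-0.0407 -0.0838  0.067 ] [ 0.002  -0.0839  0.067 ]
270 287 324 [-0.0408 -0.0898  0.067 ] [ 0.002  -0.0898  0.067 ]
290 288 324 [-0.0402 -0.1139  0.067 ] [ 0.0021 -0.114   0.067 ]
tab [-0.0187 -0.0895  0.087 ] hinge pin [0.0014 0.0723 0.073 ] base edges [-0.0555  0.1138  0.012 ] [0.0614 0.1136 0.012 ]
arm 140 [0.0019 0.0511 0.075 ]
arm 170 [0.0026 0.0215 0.075 ]Traceback (most recent call last):
  File "<stdin>", line 15, in <module>
    return umr_minimum(a, axis, None, out, keepdims, initial, where)
ValueError: zero-size array to reduction operation minimum which has no identity
```

```bash
sed -i 's/^O=.*;/O=np.array([.5682,.0020]);/' h.py
python3 - <<'E'
from h import *
delta(F(-.058,-.107,.12),16.7);delta(F(-.058,-.107,.072),16.7)
E
```

```text
yaw 16.8 turn rad 0.001 shift before turn [-83.8 -50.2 161.9] after turn [-83.9 -50.1 161.9]
yaw 16.8 turn rad 0.001 shift before turn [-83.8 -50.2 209.9] after turn [-83.9 -50.1 209.9]
```

```bash
python3 -m crank '[[[-17,-10,32,0,1],[-17,-10,32,0,1],[-17,-10,33,0,1],[-17,-10,33,0,1],[-16,-10,32,0,1],[0,0,25,0,1],[0,0,23,0,1],[0,0,0,0,1]]]'
python3 -m crank '[[[0,12,0,0,1],[0,12,0,0,1],[0,12,0,0,1],[0,12,0,0,1],[0,8,0,0,1],[0,0,0,0,1]]]'
python3 - <<'E'
from h import *
print(toF(ctrl.get_state()['position']),ctrl.get_state()['grip_width'])
snap('top','t2.png')
E
```

```text
time: 3.37
position: [0.5398, -0.1171, 0.0676]
tool_rot: [-1.87, -2.515, 0.008]
ft_force: [-1.4, 0.7, -0.0]
grip_width: 0.007
grip_force: 0.0
time: 3.87
position: [0.5991, -0.1005, 0.0731]
tool_rot: [1.872, 2.521, 0.001]
ft_force: [-0.2, 0.2, 0.5]
grip_width: 0.008
grip_force: 0.0
[ 0.0002 -0.107   0.0731] 0.007599775078502898
```

```bash
python3 -m crank '[[[0,3,0,0,1],[0,2,0,0,1],[0,0,0,0,1]]]'; python3 -m crank '[[[0,2,0,0,1],[0,1.5,0,0,1],[0,0,0,0,1]]]'
python3 - <<'E'
from h import *
print(toF(ctrl.get_state()['position']));snap('wrist','w2.png')
d=load('w2.png');cv2.imwrite('pics/w2c.png',d['pixels'][150:400,200:480][:,:,::-1])
E
```

```text
time: 4.17
position: [0.6023, -0.0999, 0.0726]
tool_rot: [1.876, 2.52, 0.001]
ft_force: [-0.6, -0.4, 1.0]
grip_width: 0.006
grip_force: 0.3
time: 4.42
position: [0.6057, -0.0989, 0.0723]
tool_rot: [1.876, 2.52, 0.0]
ft_force: [-2.2, -0.7, 1.0]
grip_width: 0.002
grip_force: 0.5
[ 0.0069 -0.1074  0.0723]
```

View pics/w2c.png

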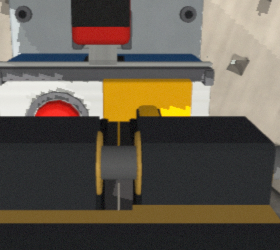

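The crop shows the red button uncovered at (58,110) and the catch well aside at (147,100). I'll push on until the end stop resists.

```bash
python3 -m crank '[[[0,2,0,0,1],[0,1,0,0,1],[0,0,0,0,1]]]'; python3 -m crank '[[[0,1.5,0,0,1],[0,1.5,0,0,1],[0,0,0,0,1]]]'
python3 - <<'E'
from h import *
print(toF(ctrl.get_state()['position']))
E
```

```text
time: 4.72
position: [0.6086, -0.098, 0.0721]
tool_rot: [1.876, 2.52, -0.0]
ft_force: [-0.9, -0.8, 0.6]
grip_width: 0.0
grip_force: 0.7
time: 4.97
position: [0.6087, -0.098, 0.0721]
tool_rot: [-1.874, -2.516, 0.005]
ft_force: [-9.8, -1.6, 7.3]
grip_width: -0.0
grip_force: 4.4
[ 0.0101 -0.1074  0.0721]
```

End stop reached: position stalls while the force goes to 10 N. Next, back off over the button and press.

```bash
python3 -m crank '[[[0,-12,0,0,1],[0,-13,0,0,1],[-1,-13,0,0,1],[0,0,0,0,1],[0,0,6,0,1],[0,0,5,0,1],[0,0,3,0,1],[0,0,0,0,1]]]'
python3 - <<'E'
from h import *
print(toF(ctrl.get_state()['position']))
E
python3 -m crank '[[[0,0,2,0,1],[0,0,2,0,1],[0,0,2,0,1],[0,0,0,0,1]]]'
python3 - <<'E'
from h import *
print(toF(ctrl.get_state()['position']))
d=snap('top','t3.png');cv2.imwrite('pics/t3c.png',cv2.resize(d['pixels'][150:310,260:460][:,:,::-1],(600,480)))
E
```

```text
time: 5.63
position: [0.5763, -0.1083, 0.0577]
tool_rot: [1.874, 2.52, 0.001]
ft_force: [1.0, -0.0, 1.3]
grip_width: 0.005
grip_force: 0.6
[-0.024  -0.108   0.0577]
time: 5.97
position: [0.5763, -0.1084, 0.0543]
tool_rot: [1.875, 2.52, 0.004]
ft_force: [-3.1, 2.6, 16.4]
grip_width: 0.007
grip_force: 8.0
[-0.024  -0.1081  0.0543]
```

View pics/t3c.png

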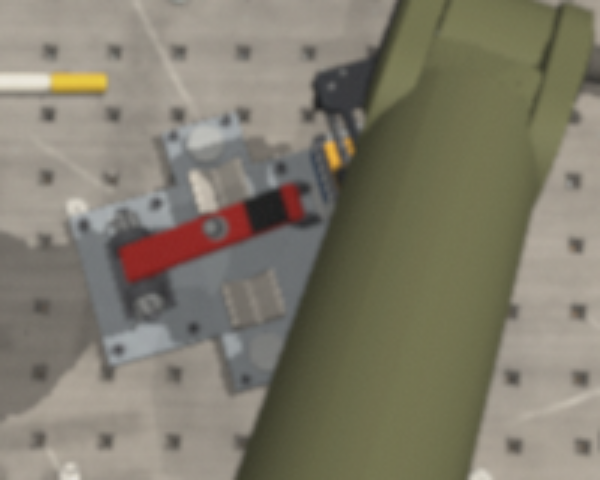

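The top view just after the press (finger on the button, 16 N, bottomed) shows the arm already lifting. I'll retract and check from above that it opens, and go towards the link.

```bash
python3 -m crank '[[[0,0,-30,0,1],[0,0,-38,0,1],[0,0,-38,0,-1],[0,0,0,0,-1]]]'
python3 - <<'E'
from h import *
print(toF(ctrl.get_state()['position']))
delta([.511,-.311,.16],83.8)
E
```

```text
time: 6.35
position: [0.5791, -0.1105, 0.1651]
tool_rot: [1.871, 2.512, 0.009]
ft_force: [0.9, -0.2, 0.5]
grip_width: 0.087
grip_force: 0.0
[-0.0219 -0.1109  0.1651]
yaw 16.6 turn rad -1.172 shift before turn [-172.6 -122.7    4.5] after turn [  46.1 -206.7    4.5]
```

```bash
python3 -m crank '[[[-29,-20,0,0,-1],[-29,-20,0,0,-1],[-29,-20,0,0,-1],[-29,-21,0,0,-1],[-29,-21,0,0,-1],[-28,-21,4,0,-1]]]'
python3 -m crank '[[[0,0,0,-0.117,-1],[0,0,0,-0.117,-1],[0,0,0,-0.117,-1],[0,0,0,-0.117,-1],[0,0,0,-0.117,-1],[0,0,0,-0.117,-1],[0,0,0,-0.117,-1],[0,0,0,-0.117,-1],[0,0,0,-0.117,-1],[0,0,0,-0.117,-1]]]' 45
python3 - <<'E'
from h import *
delta([.511,-.311,.012],83.8)
snap('wrist','w4.png');d=snap('top','t4.png')
a=load('w4.png')['pixels'];b=d['pixels'][150:330,240:560]
cv2.imwrite('pics/m4.png',np.hstack([a[:,:][::1,::1],np.zeros((480,0,3),np.uint8)])[:,:,::-1])
cv2.imwrite('pics/m4.png',np.vstack([cv2.resize(a,(480,360)),cv2.resize(b,(480,270))])[:600,:,::-1])
E
```

```text
time: 6.85
position: [0.5061, -0.3118, 0.1541]
tool_rot: [1.875, 2.52, -0.0]
ft_force: [0.2, -0.5, -0.2]
grip_width: 0.525
grip_force: 0.0
time: 7.68
position: [0.5063, -0.3099, 0.1531]
tool_rot: [-0.163, -3.136, -0.001]
ft_force: [-0.0, 0.7, 1.0]
grip_width: 0.993
grip_force: 0.0
yaw 84.0 turn rad 0.004 shift before turn [ -5.   -0.6 141.1] after turn [ -5.   -0.6 141.1]
```

View pics/m4.png

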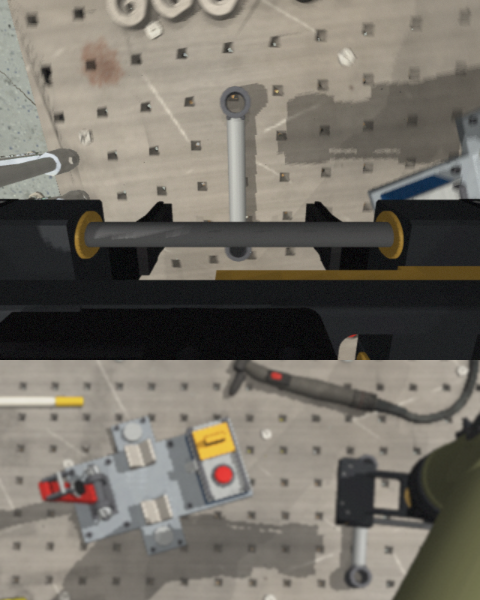

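The montage (wrist above, top view below) shows the arm standing open at the left, the catch aside with the red button clear, and the link upright between the fingers, its near eye at wrist pixel (313,135). Checking its position from that.

Run:
```python
from h import *
d=load('w4.png')
e=ray(d,313.5,134,.034);t=ray(d,315.5,275,.027);f=ray(d,318,331,.034)
print(e,t,f); print(np.degrees(np.arctan2(*(t-e)[[1,0]])))
g=cv2.cvtColor(d['pixels'],cv2.COLOR_RGB2GRAY)
for v in(180,220,270):
  print(v,g[v,296:336:2])
k=e-ray(d,315.5,275,.034);k/=np.linalg.norm(k);print('centre from near eye',(e-k*.083).round(4))
```

```text
[ 0.4291884  -0.30610077  0.034     ] [ 0.54546206 -0.31697864  0.027     ] [ 0.59507158 -0.31999119  0.034     ]
-5.344694458934
180 [160 162 158 151 159 176 188 198 198 187 179 167 159 138 120 100 113 113
 116 114]
220 [165 167 165 166 145 169 182 197 198 190 182 172 163 147 128 102 110 114
 111 114]
270 [163 161 160 163 159 151 176 187 193 191 185 179 166 153 133 109 107 113
 112 110]
centre from near eye [ 0.5118 -0.3138  0.034 ]
```

```bash
python3 -m crank '[[[-6,-1.5,30,0,-1],[0,0,35,0,-1],[0,0,35,0,-1],[0,0,25,0,-1],[0,0,12,0,-1],[0,0,6,0,-1],[0,0,3,0,-1],[0,0,0,0,-1]]]'
python3 -m crank '[[[0,0,0,0,1],[0,0,0,0,1],[0,0,0,0,1],[0,0,0,0,1],[0,0,0,0,1],[0,0,0,0,1],[0,0,0,0,1],[0,0,0,0,1],[0,0,0,0,1],[0,0,0,0,1]]]' 50
python3 -m crank '[[[0,0,-5,0,1],[0,0,-12,0,1],[0,0,-25,0,1],[0,0,-35,0,1],[0,0,-35,0,1],[0,0,-35,0,1],[0,0,0,0,1]]]'
python3 - <<'E'
from h import *
delta(F(0,-.004,.15),106.7)
snap('wrist','w5.png')
E
```

```text
time: 8.45
position: [0.5133, -0.3127, 0.0088]
tool_rot: [0.174, 3.136, -0.001]
ft_force: [0.3, -0.1, 0.3]
grip_width: 0.998
grip_force: 0.0
time: 9.28
position: [0.5127, -0.3121, 0.0081]
tool_rot: [-0.172, -3.137, -0.0]
ft_force: [0.2, 0.0, 0.2]
grip_width: 0.324
grip_force: 0.0
time: 9.87
position: [0.5162, -0.3149, 0.1635]
tool_rot: [0.173, 3.125, -0.007]
ft_force: [0.5, -1.7, -1.7]
grip_width: 0.216
grip_force: 50.0
yaw 83.7 turn rad -0.402 shift before turn [-18.2 317.   12.6] after turn [-140.8  284.7   12.6]
```

View pics/w5.png

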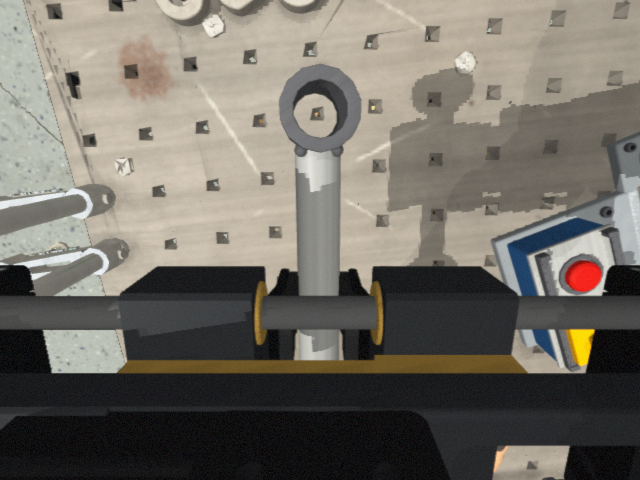

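The link is held, with its near eye at (320,108) and tube edges at about u=296 and 341. The fingers were still closing as I lifted, so I'll check how it sits in the grip.

Run:
```python
from h import *
d=load('w5.png');T=d['T_tool_cam'];g=cv2.GaussianBlur(cv2.cvtColor(d['pixels'],cv2.COLOR_RGB2GRAY),(3,3),0).astype(int)
def P(u,v,dep):return (T@np.array([(u-d['cx'])/d['fx']*dep,(v-d['cy'])/d['fy']*dep,dep,1]))[:3].round(4)
for v in(195,215,235,255):
  gr=np.diff(g[v]);l=285+np.argmax(np.abs(gr[285:308]));r=328+np.argmax(np.abs(gr[328:352]))
  w=r-l;print(v,l,r,P((l+r)/2,v,354*.02/w))
m=(g<110).astype(np.uint8);m[:60]=0;m[160:]=0;m[:,:270]=0;m[:,370:]=0
c=max(cv2.findContours(m,cv2.RETR_EXTERNAL,cv2.CHAIN_APPROX_SIMPLE)[0],key=cv2.contourArea)
(u,v),r=cv2.minEnclosingCircle(c);print(u,v,r,cv2.boundingRect(c))
for dep in(.130,.135,.14,.145):print(dep,P(320,107,dep),354*.032/dep)
```

```text
195 295 339 [ 0.0458 -0.0012 -0.0021]
215 295 340 [ 0.0377 -0.0009 -0.0078]
235 296 339 [ 0.0273 -0.001  -0.0029]
255 296 339 [ 0.0183 -0.001  -0.0052]
320.23077392578125 107.92308044433594 30.097078323364258 (292, 78, 56, 60)
0.13 [ 0.0811  0.     -0.0249] 87.13846153846153
0.135 [ 0.0816  0.     -0.0196] 83.9111111111111
0.14 [ 0.0822  0.0001 -0.0143] 80.9142857142857
0.145 [ 0.0828  0.0001 -0.009 ] 78.12413793103448
```

The tube is level, about 5 mm behind the fingertips and centred. Carrying it over the fixture.

```bash
python3 -m crank '[[[-1,16,0,0,1],[-2,32,0,0,1],[-2,38,0,0,1],[-2,38,0,0,1],[-2,38,0,0,1],[-2,38,0,0,1],[-2,38,0,0,1],[-2,37,0,0,1],[-2,28,0,0,1],[-1,14,0,0,1]]]'
python3 -m crank '[[[0,0,0,-0.1,1],[0,0,0,-0.1,1],[0,0,0,-0.1,1],[0,0,0,-0.1,1],[0,0,0,0,1],[0,0,0,0,1]]]'
python3 - <<'E'
from h import *
delta(F(-.001,-.004,.046),106.7);print(toF(ctrl.get_state()['position']))
d=snap('wrist','w6.png')
E
```

```text
time: 10.75
position: [0.5641, 0.0069, 0.1532]
tool_rot: [-0.162, -3.134, -0.003]
ft_force: [0.1, 0.7, -3.4]
grip_width: 0.214
grip_force: 50.0
time: 11.25
position: [0.5644, 0.0002, 0.154]
tool_rot: [0.448, -3.107, 0.0]
ft_force: [0.4, 0.5, -3.4]
grip_width: 0.212
grip_force: 50.0
yaw 106.4 turn rad -0.005 shift before turn [ -3.5  -3.4 108. ] after turn [ -3.4  -3.4 108. ]
[-0.0042 -0.0006  0.154 ]
```

View pics/w6.png

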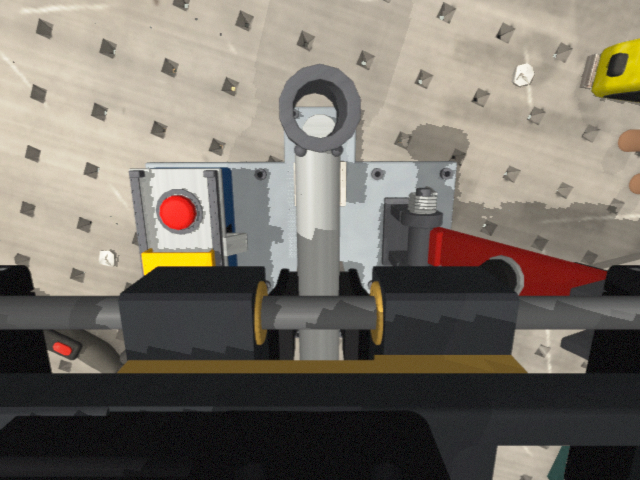

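The view shows the link over its rest (rest visible through the eye at (320,120)), the catch aside, the red button at (178,211), and the open arm with its grey foot at (505,275). Checking the foot's clearance to the gripper's bar, and the rest alignment, by rays.

Run:
```python
from h import *
d=load('w6.png')
for z in(.115,.125):print('foot',toF(ray(d,487,275,z)),toF(ray(d,524,275,z)))
print('rest',toF(ray(d,319,128,.022)))
print('button',toF(ray(d,178,211,.061)))
```

```text
foot [0.0038 0.1004 0.115 ] [0.0039 0.1228 0.115 ]
foot [1.00e-04 9.54e-02 1.25e-01] [0.0002 0.1167 0.125 ]
rest [-0.0867 -0.0005  0.022 ]
button [-0.0271 -0.1039  0.061 ]
```

```bash
python3 -m crank '[[[-3.5,-4,0,-0.005,1],[0,0,15,0,1],[0,0,25,0,1],[0,0,25,0,1],[0,0,20,0,1],[0,0,12,0,1],[0,0,6,0,1],[0,0,3,0,1],[0,0,0,0,1]]]'
python3 -m crank '[[[0,0,2,0,1],[0,0,2,0,1],[0,0,0,0,1]]]'
python3 -m crank '[[[0,0,1.5,0,1],[0,0,1.5,0,1],[0,0,0,0,1]]]'
python3 - <<'E'
from h import *
print(toF(ctrl.get_state()['position']))
E
```

```text
time: 12.05
position: [0.5703, -0.002, 0.0493]
tool_rot: [-0.461, 3.107, -0.0]
ft_force: [-0.3, -1.0, -3.5]
grip_width: 0.218
grip_force: 50.0
time: 12.3
position: [0.5704, -0.0018, 0.0457]
tool_rot: [-0.462, 3.106, 0.0]
ft_force: [0.3, -0.6, -4.5]
grip_width: 0.213
grip_force: 50.0
time: 12.55
position: [0.5699, -0.0016, 0.0422]
tool_rot: [-0.462, 3.107, 0.0]
ft_force: [0.2, 0.3, -2.7]
grip_width: 0.217
grip_force: 50.0
[ 0.0006 -0.004   0.0422]
```

```bash
python3 -m crank '[[[0,0,1.5,0,1],[0,0,0,0,1]]]'; python3 -m crank '[[[0,0,1.5,0,1],[0,0,0,0,1]]]'; python3 -m crank '[[[0,0,1.5,0,1],[0,0,0,0,1]]]' | grep -E 'pos|ft'
python3 - <<'E'
from h import *
print(toF(ctrl.get_state()['position']))
E
```

```text
time: 12.72
position: [0.5701, -0.0012, 0.0412]
tool_rot: [-0.462, 3.107, 0.002]
ft_force: [-1.2, 1.9, 1.2]
grip_width: 0.212
grip_force: 50.0
time: 12.88
position: [0.5703, -0.0006, 0.0406]
tool_rot: [-0.463, 3.106, 0.003]
ft_force: [-3.7, 2.9, 6.9]
grip_width: 0.215
grip_force: 50.0
position: [0.5705, 0.0, 0.0401]
ft_force: [-5.6, 3.9, 11.7]
[ 0.0016 -0.0025  0.0401]
```

Contact in the groove's −y face, as intended. Release and lift.

```bash
python3 -m crank '[[[0,0,-1.5,0,0.2],[0,0,0,0,0],[0,0,0,0,0],[0,0,0,0,0],[0,0,0,0,0],[0,0,0,0,0]]]'
python3 -m crank '[[[0,-2,-10,0,0],[0,0,-20,0,0],[0,0,-35,0,0],[0,0,-35,0,0],[0,0,-35,0,0],[0,0,-35,0,0],[0,0,0,0,0]]]'
python3 - <<'E'
from h import *
print(toF(ctrl.get_state()['position']))
d=snap('wrist','w7.png');g=cv2.GaussianBlur(cv2.cvtColor(d['pixels'],cv2.COLOR_RGB2GRAY),(3,3),0);
for z,(a,b,c) in {.0578:(0,0,0)}.items():
  print('expected eye',proj(d,F(-.083,0,z)),'r',d['fx']*.016/.3)
u,v=map(int,proj(d,F(-.083,0,.0578)))
c=cv2.HoughCircles(g[max(v-60,0):v+60,u-60:u+60],cv2.HOUGH_GRADIENT,1,20,param1=80,param2=12,minRadius=12,maxRadius=28)
if c is not None:
  for x,y,r in c[0]:print(x+u-60,y+max(v-60,0),r,toF(ray(d,x+u-60,y+max(v-60,0),.0578)))
gr=np.diff(g.astype(int),axis=1)
for xf in(-.06,-.04,-.02):
  uu,vv=proj(d,F(xf,0,.0408));uu,vv=int(uu),int(vv);row=gr[vv,uu-30:uu+30];i=np.argsort(-np.abs(row))[:6];print(xf,uu,vv,sorted((i-30).tolist()))
E
```

```text
time: 13.55
position: [0.57, -0.0023, 0.039]
tool_rot: [-0.461, 3.107, -0.001]
ft_force: [-0.1, 0.3, 0.9]
grip_width: 0.486
grip_force: 0.0
time: 14.13
position: [0.5748, -0.0044, 0.218]
tool_rot: [-0.459, 3.094, -0.001]
ft_force: [0.6, 0.2, 1.0]
grip_width: 0.502
grip_force: 0.0
[ 0.0045 -0.008   0.218 ]
expected eye (np.float64(329.25692557026565), np.float64(120.77323011643743)) r 18.885293092770574
329.5 124.5 19.6 [-0.0799  0.0002  0.0578]
357.5 134.5 24.1 [-0.0717  0.0248  0.0578]
-0.06 328 147 [-30, -17, -16, 13, 14, 21]
-0.04 328 169 [-17, -16, 12, 13, 20, 21]
-0.02 328 191 [-10, 5, 6, 7, 28, 29]
```

The eye is found on the groove line (yf = 0.2 mm) and 3 mm off in x, inside the 6 mm of play. Moving to the far side of the open arm; from there I'll check both eyes from the top camera.

```bash
python3 -m crank '[[[0,0,-25,0,1],[0,30,0,0,1],[2,38,0,0,1],[2,38,0,0,1],[0,38,0,0,1],[0,30,0,0,1],[0,10,0,0,1]]]'
python3 -m crank '[[[0,0,0,0.12,1],[0,0,0,0.12,1],[0,0,0,0.12,1],[0,0,0,0.12,1],[0,0,0,0.12,1],[0,0,0,0.12,1],[0,0,0,0.12,1],[0,0,0,0.12,1],[0,0,0,0.12,1],[0,0,0,0.12,1]]]' 30
python3 -m crank '[[[0,0,0,0.12,1],[0,0,0,0.12,1],[0,0,0,0.125,1],[0,0,0,0,1]]]'
python3 - <<'E'
from h import *
print(toF(ctrl.get_state()['position']));delta(F(0,.175,.15),16.7)
d=snap('top','t8.png');hsv=cv2.cvtColor(d['pixels'],cv2.COLOR_RGB2HSV);V=hsv[...,2]
for s in(1,-1):
  u,v=map(int,np.round(proj(d,F(.083*s,0,.0578))));w=V[v-14:v+15,u-14:u+15]
  m=(w<85).astype(np.uint8);ys,xs=np.where(m);print(s,(u,v),'dark centroid',toF(ray(d,u-14+(xs.min()+xs.max())/2,v-14+(ys.min()+ys.max())/2,.0578)),m.sum())
  print('\n'.join(''.join('#' if q<75 else '+' if q<110 else '.' for q in r) for r in w))
E
```

```text
time: 14.77
position: [0.5103, 0.1769, 0.2333]
tool_rot: [0.473, -3.104, -0.003]
ft_force: [0.3, 1.1, 0.2]
grip_width: 0.061
grip_force: 0.0
time: 15.6
position: [0.5129, 0.17, 0.2333]
tool_rot: [-1.383, -2.82, 0.002]
ft_force: [-0.5, -0.5, 0.3]
grip_width: 0.005
grip_force: 0.0
time: 15.93
position: [0.5129, 0.1701, 0.2334]
tool_rot: [-1.868, -2.525, 0.002]
ft_force: [0.8, 0.2, 0.5]
grip_width: 0.004
grip_force: 0.0
[-0.0046  0.1769  0.2334]
yaw 17.0 turn rad 0.005 shift before turn [-1.9  4.7 83.4] after turn [-1.8  4.7 83.4]
1 (328, 192) dark centroid [ 0.0791 -0.0009  0.0578] 64
.............................
.............................
.............................
.............................
.............................
.............................
.............................
.............................
....++.......................
...+++++..+++++++........++++
....++++++++###+++........+++
....++++++#######+++++....+++
......++++#####+++++++.......
.......+++###++...++++.......
.......++###++....++++.......
....+++++###+.....++++.......
..++++++++#++....+++++.......

[... 586 characters left out ...]
..........
......+.......++.............
......+++....+++.............
.....+++++++++++.............
+++++++++++##+++++...........
.+++++++++###++.+++..........
.++..++++##++....+++.........
.....++++#++.....++++........
....+++++#+......++++........
....+++++++......++++........
....+++++++......++++........
.....++++++.....+++++........
.....++++++.....+++#+........
+....+++++++++++++#++........
+.....+++++++++++##+.........
++....+++++++++++++..........
++.....++..+++++++....+++....
++.....+++............++.....
++...........................
++.......................++++
++...+...................++++
+++.+++...................+++
+++.++.......................
+++..........................
```

Both eye rings appear in the top view within a pixel of their seated positions, so the link is seated. Going down behind the arm.

```bash
python3 -m crank '[[[-2,4.5,20,0,1],[0,0,28,0,1],[0,0,20,0,1],[0,0,10,0,1],[0,0,0,0,1]]]'
python3 -m crank '[[[-12,0,0,0,1],[-12,0,-2,0,1],[-12,0,-3,0,1],[-12,0,-4,0,1],[-12,0,-4,0,1],[-12,0,-3,0,1],[0,0,0,0,1]]]'
python3 - <<'E'
from h import *
print(toF(ctrl.get_state()['position']))
E
```

```text
time: 16.4
position: [0.5162, 0.1695, 0.1534]
tool_rot: [-1.859, -2.529, 0.007]
ft_force: [-0.5, 0.2, -0.7]
grip_width: 0.005
grip_force: 0.0
time: 16.98
position: [0.5412, 0.0975, 0.1735]
tool_rot: [1.868, 2.522, 0.001]
ft_force: [0.4, 1.3, 1.0]
grip_width: 0.003
grip_force: 0.9
[0.0016 0.0993 0.1735]
```

```bash
python3 -m crank '[[[-13,0,-1,0,1],[-13,0,-1,0,1],[-15,0,4,0,1],[-15,0,5,0,1],[-13,0,7,0,1],[-13,0,7,0,1],[0,0,0,0,1]]]'
python3 - <<'E'
from h import *
print(toF(ctrl.get_state()['position']))
d=snap('wrist','w9.png');h=cv2.cvtColor(d['pixels'],cv2.COLOR_RGB2HSV);m=((h[...,0]<8)|(h[...,0]>172))&(h[...,1]>150);m[:,:250]=0;m[:,400:]=0;ys,xs=np.where(m);print(len(xs),xs.min(),xs.max(),ys.min(),ys.max())
E
```

```text
time: 17.57
position: [0.5637, 0.0196, 0.1503]
tool_rot: [1.868, 2.525, -0.004]
ft_force: [-0.5, -0.1, 2.6]
grip_width: 0.006
grip_force: 0.9
[0.0007 0.0181 0.1503]
4732 252 397 142 475
```

Contact is held at 2.6 N upward. Following the arc on down.

```bash
python3 -m crank '[[[-12,0,10,0,1],[-12,0,11,0,1],[-10,0,13,0,1],[-10,0,13,0,1],[-6,0,11,0,1],[-5,0,9,0,1],[0,0,0,0,1]]]'
python3 - <<'E'
from h import *
print(toF(ctrl.get_state()['position']))
E
```

```text
time: 18.2
position: [0.5804, -0.0259, 0.0862]
tool_rot: [-1.86, -2.529, -0.006]
ft_force: [-6.1, 5.9, 15.9]
grip_width: 0.003
grip_force: 8.0
[ 0.0036 -0.0302  0.0862]
```

```bash
python3 -m crank '[[[0,0,0,0,1],[0,0,0,0,1]]]'
python3 - <<'E'
from h import *
print(toF(ctrl.get_state()['position']))
d=snap('wrist','w10.png');h=cv2.cvtColor(d['pixels'],cv2.COLOR_RGB2HSV);m=((h[...,0]<8)|(h[...,0]>172))&(h[...,1]>150)
for v in range(40,260,20):
  x=np.where(m[v,230:420])[0]+230;print(v,len(x),(x.min(),x.max()) if len(x) else '')
E
```

```text
time: 18.37
position: [0.5803, -0.0259, 0.0863]
tool_rot: [-1.859, -2.53, -0.005]
ft_force: [-3.6, 5.1, 14.1]
grip_width: 0.003
grip_force: 6.7
[ 0.0036 -0.0302  0.0863]
40 0 
60 57 (np.int64(283), np.int64(339))
80 57 (np.int64(283), np.int64(339))
100 57 (np.int64(283), np.int64(339))
120 55 (np.int64(284), np.int64(338))
140 54 (np.int64(284), np.int64(337))
160 54 (np.int64(284), np.int64(337))
180 53 (np.int64(284), np.int64(336))
200 53 (np.int64(284), np.int64(336))
220 15 (np.int64(285), np.int64(335))
240 33 (np.int64(285), np.int64(335))
```

Steady at 14 N with the arm about 4–5° above closed: either rubber friction is dragging the finger sideways or the link sits high. Checking the eyes' spacing in this wrist picture against what the seated height would give.

Run:
```python
from h import *
d=load('w10.png');g=cv2.GaussianBlur(cv2.cvtColor(d['pixels'],cv2.COLOR_RGB2GRAY),(5,5),0)
for z in(.0578,.064):print(z,[np.round(proj(d,F(x,0,z)),1) for x in(-.083,.083)],'r',354*.016*((proj(d,F(.083,0,z))[0]-proj(d,F(-.083,0,z))[0])/354/.166))
for z in (.034,.0408,.047):print('tube edge',z,[np.round(proj(d,F(.02,y,z)),1) for y in(-.01,.01)],[np.round(proj(d,F(-.02,y,z)),1) for y in(-.01,.01)])
u0,v0=map(int,proj(d,F(-.083,0,.0578)));u1,v1=map(int,proj(d,F(.083,0,.0578)))
for u,v in((u0,v0),(u1,v1)):
  a,b=max(u-60,0),max(v-60,0)
  c=cv2.HoughCircles(g[b:v+60,a:u+60],cv2.HOUGH_GRADIENT,1,20,param1=70,param2=14,minRadius=20,maxRadius=38)
  if c is not None:print([(round(float(x)+a,1),round(float(y)+b,1),round(float(r),1)) for x,y,r in c[0][:4]])
cv2.imwrite('pics/w10.png',d['pixels'][:,:,::-1])
gr=np.diff(g.astype(int),axis=0)
for x in(.02,-.02):
  u,v=map(int,proj(d,F(x,0,.0408)));col=gr[v-50:v+50,u];i=np.argsort(-np.abs(col))[:8];print(x,u,v,sorted([(int(k)-50+v,int(col[k])) for k in i]))
```

```text
0.0578 [array([159.9, 214.5]), array([462.1, 218. ])] r 29.132121787531705
0.064 [array([154.8, 216.6]), array([466.7, 220.1])] r 30.061502502438262
tube edge 0.034 [array([344. , 225.4]), array([345. , 193.2])] [array([279.7, 224.7]), array([279.2, 192.4])]
tube edge 0.0408 [array([344.8, 227.8]), array([345.9, 194.6])] [array([278.5, 227. ]), array([277.9, 193.8])]
tube edge 0.047 [array([345.6, 230. ]), array([346.7, 195.9])] [array([277.3, 229.3]), array([276.8, 195.1])]
[(164.5, 210.5, 28.6), (185.5, 206.5, 25.0)]
[(468.5, 216.5, 27.5), (440.5, 211.5, 23.0)]
0.02 345 211 [(193, 21), (194, 22), (196, -22), (197, -29), (198, -14), (219, 10), (220, 11), (231, 11)]
-0.02 278 210 [(196, -14), (197, -9), (208, 12), (209, 18), (210, 16), (211, 10), (230, 11), (244, -9)]
```

Eye spacing is 304 px (302 expected if seated, 312 if 6 mm high), so the link is seated and it is rubber friction. I'll ease off, recentre on the pad and press.

```bash
python3 -m crank '[[[-2,0,-6,0,1],[0,0,0,0,1],[0,0,5,0,1],[0,0,0,0,1]]]'
python3 - <<'E'
from h import *
print(toF(ctrl.get_state()['position']))
E
python3 -m crank '[[[-1,0,3,0,1],[0,0,2,0,1],[0,0,0,0,1]]]'
python3 - <<'E'
from h import *
print(toF(ctrl.get_state()['position']))
E
```

```text
time: 18.75
position: [0.5817, -0.0313, 0.0869]
tool_rot: [1.862, 2.528, 0.002]
ft_force: [-0.8, 1.1, 9.1]
grip_width: 0.008
grip_force: 4.3
[ 0.0034 -0.0358  0.0869]
time: 19.0
position: [0.582, -0.0326, 0.0809]
tool_rot: [1.862, 2.527, 0.001]
ft_force: [1.3, 0.2, 5.3]
grip_width: 0.002
grip_force: 2.4
[ 0.0033 -0.0371  0.0809]
```

```bash
python3 -m crank '[[[0,0,2,0,1],[0,0,1.5,0,1],[0,0,0,0,1]]]' | grep -E 'pos|ft'; python3 -m crank '[[[0,0,1.5,0,1],[0,0,1,0,1],[0,0,0,0,1]]]' | grep -E 'pos|ft'
```

```text
position: [0.5822, -0.0331, 0.0777]
ft_force: [-0.2, 0.2, 7.1]
position: [0.5823, -0.0331, 0.0773]
ft_force: [-4.8, 0.1, 18.4]
```

Hard stop at 77.3 mm, 18 N: closed. I'll lift off and check that it stays.

```bash
python3 -m crank '[[[0,0,1,0,1],[0,0,0,0,1],[0,0,-6,0,1],[0,0,0,0,1]]]' | grep -E 'pos|ft'; python3 -m crank '[[[0,0,-20,0,1],[0,0,-30,0,1],[0,0,-30,0,1],[0,0,-15,0,1],[0,0,0,0,1],[0,0,0,0,1],[0,0,0,0,1],[0,0,0,0,1]]]' | grep -E 'pos|ft'
python3 - <<'E'
from h import *
s=ctrl.get_state();print(toF(s['position']))
delta(F(.062,-.106,.12),16.7)
d=snap('wrist','w11.png');h=cv2.cvtColor(d['pixels'],cv2.COLOR_RGB2HSV);m=((h[...,0]<8)|(h[...,0]>172))&(h[...,1]>150)
for v in range(20,260,30):
  x=np.where(m[v,230:420])[0]+230;print(v,len(x),(x.min(),x.max()) if len(x) else '')
print('expect edges',[np.round(proj(d,F(x,y,.075)),1).tolist() for y in(.06,.02) for x in(-.013,.013)])
t=snap('top','t11.png');h=cv2.cvtColor(t['pixels'],cv2.COLOR_RGB2HSV);m=(h[...,0]>15)&(h[...,0]<32)&(h[...,1]>150);m[:180]=0;m[290:]=0;m[:,:350]=0;m[:,420:]=0
ys,xs=np.where(m);print(len(xs)); 
if len(xs): print('yellow',toF(ray(t,xs.mean(),ys.mean(),.067)))
E
```

```text
position: [0.5818, -0.0328, 0.0804]
ft_force: [0.7, 0.4, -0.2]
position: [0.5796, -0.0321, 0.172]
ft_force: [-0.4, -0.3, 0.1]
[ 0.0012 -0.0359  0.172 ]
yaw 17.2 turn rad 0.009 shift before turn [-70.7  60.4  51.8] after turn [-70.1  61.   51.8]
20 0 
50 0 
80 38 (np.int64(299), np.int64(336))
110 37 (np.int64(299), np.int64(335))
140 35 (np.int64(300), np.int64(334))
170 36 (np.int64(299), np.int64(334))
200 16 (np.int64(300), np.int64(333))
230 0 
expect edges [[298.8, 103.9], [336.5, 104.3], [299.0, 163.1], [335.2, 163.4]]
0
```

The arm's edges match the closed prediction to the pixel, so it has latched. Now the catch, from its +x side.

```bash
python3 -m crank '[[[-24,20,0,0.009,1],[-24,20,0,0,1],[-22,20,17,0,1],[0,0,35,0,1],[0,0,25,0,1],[0,0,15,0,1],[0,0,7,0,1],[0,0,0,0,1]]]' | grep -E 'pos|ft'
python3 - <<'E'
from h import *
print(toF(ctrl.get_state()['position']))
E
```

```text
position: [0.6569, -0.0813, 0.0723]
ft_force: [-0.4, -0.7, 0.3]
[ 0.061  -0.1052  0.0723]
```

```bash
python3 -m crank '[[[0,-10,0,0,1],[0,-12,0,0,1],[0,-12,0,0,1],[0,-12,0,0,1],[0,-12,0,0,1],[0,-8,0,0,1],[0,0,0,0,1]]]' | grep -E 'pos|ft'
python3 -m crank '[[[0,-2,0,0,1],[0,-1.5,0,0,1],[0,0,0,0,1]]]' | grep -E 'pos|ft'
python3 - <<'E'
from h import *
print(toF(ctrl.get_state()['position']))
E
```

```text
position: [0.5952, -0.1011, 0.0767]
ft_force: [0.2, -0.9, 0.1]
position: [0.5931, -0.1014, 0.0759]
ft_force: [1.9, -0.1, 1.1]
[-0.0059 -0.1062  0.0759]
```

```bash
python3 -m crank '[[[0,-2,0,0,1],[0,-1.5,0,0,1],[0,0,0,0,1]]]' | grep -E 'pos|ft'
python3 -m crank '[[[0,-1.5,0,0,1],[0,-1.5,0,0,1],[0,0,0,0,1]]]' | grep -E 'pos|ft'
python3 - <<'E'
from h import *
print(toF(ctrl.get_state()['position']))
E
```

```text
position: [0.5887, -0.1026, 0.0752]
ft_force: [1.9, -0.4, 0.7]
position: [0.5873, -0.103, 0.0752]
ft_force: [5.7, 0.4, -1.8]
[-0.0119 -0.106   0.0752]
```

```bash
python3 -m crank '[[[0,-1.5,0,0,1],[0,-1,0,0,1],[0,0,0,0,1]]]' | grep -E 'pos|ft'
python3 -m crank '[[[0,6,0,0,1],[0,10,-3,0,1],[0,0,-30,0,1],[0,0,-35,0,1],[0,0,-35,0,1],[-30,0,-20,0,1],[-35,0,0,0,1],[-35,0,0,0,1],[-35,0,0,0,1],[0,0,0,0,1]]]' | grep -E 'pos|ft|time'
python3 - <<'E'
from h import *
t=snap('top','t12.png');h=cv2.cvtColor(t['pixels'],cv2.COLOR_RGB2HSV);m=(h[...,0]>15)&(h[...,0]<32)&(h[...,1]>150)&(h[...,2]>120);m[:180]=0;m[290:]=0;m[:,:350]=0;m[:,420:]=0
ys,xs=np.where(m);print(len(xs),'yellow',toF(ray(t,xs.mean(),ys.mean(),.067)) if len(xs) else '')
r=((h[...,0]<8)|(h[...,0]>172))&(h[...,1]>150);r[:180]=0;r[290:]=0;r[:,:280]=0;r[:,420:]=0
ys,xs=np.where(r);print('red px extent',xs.min(),xs.max(),ys.min(),ys.max(),len(xs))
E
```

```text
position: [0.5871, -0.103, 0.0753]
ft_force: [11.2, 0.3, -6.7]
time: 23.68
position: [0.6352, -0.2383, 0.1971]
ft_force: [-1.5, -0.4, -0.1]
439 yellow [-0.0269 -0.1048  0.067 ]
red px extent 302 366 215 242 505
```

The catch is against its home stop, the arm is down and the robot is clear. Handing in.

```bash
python3 -c "
from bench import job
print(job.close_job())"
```

```text
the job is handed in; nothing more can be done
None
```

I've handed the job in at 23.7 s: the link is seated in both V blocks, the clamp arm closed and stayed down when released, and the catch is back against its home stop over the button; no verdict was shown.

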